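Nudge a new insert into the drill-press table

TASK

Fit the new square insert into the square pocket of the drill-press table: it is too wide to grip, so do not lift it, but nudge it across the board (the fence helps to square it up) until it drops flat into the pocket, and take your hand off it. Then press down firmly, but not hard, on the middle of its top for a moment to make sure it is fully home and flush, and leave it there untouched. Leave the other things on the board and bench where they are.

Things in the scene. Friction and masses are not known exactly. Their poses are not given: they have to be found in the camera images.
- insert: the new insert: a loose, bare tan square MDF plate, 96 x 96 mm and 15 mm thick, 0.11 to 0.22 kg, lying flat on the drill-press table beside the pocket and turned up to about 20 degrees from square to the board. Origin: centre of its underside; z up, x and y along its edges. It may lie on either side of the pocket. All four sides are alike, so it fits every quarter turn.
- insert_top (a point): centre of the insert's top face, 15 mm above its origin (a small dark dot marks it)
- drill_table: drill-press table: a plywood board fixed on the bench, 260 mm (its x) by 520 mm (its y), top face 30 mm above the bench. Origin: centre of its underside; z up, x away from the robot towards the fence, y along the fence. Friction of the insert on it varies from start to start.
- fence (a point): middle of the near face of the fence, at board-top height: x = +75 mm, y = 0 on the board. The fence is a straight wooden bar fixed along the board's far side, 30 mm thick, 460 mm long, its top 35 mm above the board, with a 2 mm dust gap under it. Axes as the board's.
- pocket (a point): centre of the pocket's mouth, level with the board's top: x = +27 mm, y = 0 on the board. Axes as the board's. Pocket 99 x 99 mm, 15 mm deep, edges parallel to the board's, dark floor. An insert lying flat against the fence is in line with it (1.5 mm spare all round); slid along the fence it tips, then drops in level with the board; a pusher that keeps pressing can hold its tail up.
- offcut: bystander: dark wood block 70 x 50 x 45 mm lying loose on the board at the other side of the pocket. Origin: centre of its underside.
- chuck_key: bystander: steel T-shaped chuck key about 75 mm long and 18 mm high, lying loose on the board between the pocket and the board's near edge. Origin: under the middle of its shank.
- ear_muffs: bystander: yellow ear muffs, 100 x 160 mm and 130 mm high, on the bench to the left (+y). Origin: centre of the underside.
- glue: bystander: white glue bottle, 64 mm across, 170 mm high, on the bench to the left (+y). Origin: centre of the underside.
- mug: bystander: blue mug, 80 mm across, 92 mm high, on the bench to the right (-y). Origin: centre of the underside.
- mallet: bystander: wooden mallet 300 mm long, 80 mm high, on the bench to the right (-y). Origin: on the bench under the middle of its length.

How it is judged (in metres and radians):
On the way, in this order (a step that is already met when the one before it is completed fails the run):
1. the insert has dropped into the pocket, lies flat in it, and is not being touched (horizontal distance between insert_top and pocket below 0.005 m and z of insert_top in the frame of pocket between -0.004 and 0.003 m and angle between insert's own z axis and vertical below 0.04 rad and contact force between the fingers and insert below 0.5 N), for 0.2 s.
2. it is pressed down from above, near its middle, with at least 3 N while it lies in the pocket (horizontal distance between insert_top and pocket below 0.005 m and z of insert_top in the frame of pocket between -0.004 and 0.003 m and angle between insert's own z axis and vertical below 0.04 rad and contact force between the fingers and insert above 3 N and horizontal distance between the grasp point and insert_top below 0.035 m), for 0.1 s.
At the end, for the whole second after the job is handed in: The insert lies at rest in the pocket: its centre within 5 mm of the pocket's centre, its top flush with the board (3 mm above to 4 mm below), tilted less than 0.04 rad (horizontal distance between insert_top and pocket below 0.005 m and z of insert_top in the frame of pocket between -0.004 and 0.003 m and angle between insert's own z axis and vertical below 0.04 rad and linear speed of insert below 0.01 m/s); the robot touches nothing.
It fails at once if the insert is lifted: the middle of its top rises more than 40 mm above the board's top face (z of insert_top in the frame of pocket above 0.04 m).
It fails at once if the insert is pressed or pushed with more than 90 N (a blow) (contact force between the fingers and insert above 90 N).
It fails at once if another thing on the board or bench is moved more than 20 mm (distance of any of offcut, chuck_key, ear_muffs, glue, mug, mallet from where it was at the start of the episode above 0.02 m).
It also fails if it takes over 64 s, if anything falls off the work surface, if the arm or the gripper's body presses on something with over 40 N, if the wrist force passes 120 N, or if a joint passes its speed limit or range.

ROBOT

A 6-joint arm with a two-finger parallel gripper is mounted at the origin on the work surface. World frame = base frame: x ahead of the robot, y to its left, z up, the work surface at z = 0. Lengths are in mm, angles in rad, forces in N, time in s.
With the tool pointing down it reaches from about 275 to 750 mm from the base axis. Payload 10.2 kg.
Tool frame: the origin (TCP) lies midway between the tips of the shut fingers; the grasp point (between the pads) lies 19 mm behind it; z points along the fingers, y is the direction in which the jaws open and shut (so a half turn about z gives the same grasp; the last joint's range is limited). The gripper opens to 85 mm and grips with 20 to 120 N. Pads are 22 mm wide; open, the fingers measure 114 mm over their backs; the gripper's body (76 mm by 85 mm) begins 54 mm behind the grasp point. The pads swing forward as they close: fully open they stand 13 mm farther back than shut.
Start: joints at [-1.4, 0.313, 1.498, -0, 1.331, -0.223], TCP at [201.431, -484.827, 231.294] pointing down, gripper open.
Joint ranges: [-2.94, 2.94], [-0.97, 2.17], [0.19, 2.56], [-1.23, 4.37], [0.02, 3.11], [-2.88, 2.88]. Speed limits (rad/s): [2.39, 2.39, 3.01, 3.14, 3.14, 3.14].

INTERFACE

Orientations are given as a unit quaternion [w, x, y, z].
In Python, from rig import sense, optics, ctrl gives the robot as it stands.
- The arm moves only by the tool play_rows, never from a script. Its argument "plan" is a list of rows, each a list of 7 numbers: the shift along the world's x, y, z in mm, then the turn, a rotation vector about the world's x, y, z in rad, then the opening, from -1 (shut) to 1 (fully open), so that 0 is half open. A call has 1 to 5 rows; each row shifts and turns the pose as measured when the row begins; what a row does not reach is not made up. A row lasts 1/12 s, in which the tool goes at most 41.7 mm and 7.16 degrees, less where a joint would pass 70% of its speed; a pose out of reach is approached as far as the arm can. A call is refused whole if a number of a shift passes 41.7 or a number of a turn 0.125, either way. A call with a gripper value outside its range is refused whole. The fingers move at their own pace and stop on an object; "grip_force" is the grip in N (left out, the last holds). Time passes only in rows, so rows that do not move let the fingers close. It gives the time, the measured TCP pose, the force and the opening at its end, in the units of the state.
- sense(): the state, without advancing time (a new reading comes with each control period).
- optics.capture(name): name is "scene" or "side" or "wrist"; returns a dict with "img" (384x512x3 uint8, blue, green, red), "fx", "fy", "cx", "cy" (pixels), "world_to_cam" (4x4, takes a point from world to camera coordinates). Camera axes: x right, y up, looking along -z (the intrinsics and any distortion apply to the point x, -y, -z); pixel columns grow to the right and rows downward; lengths in mm; the calibration is good to about 2 mm. A picture is of the moment at which its call begins. There is no depth.
- ctrl.finish_job(): hands the job in, once; it reports no verdict.
The state is a dict: "time_s": time; "joints": joint angles; "dq": joint speeds; "tau": joint torques, N m; "eef_pos": TCP position; "ee_rot": TCP orientation; "force": force on the tool from outside, world axes, zero at the start; "wrist_torque": the same for the moment, N m; "grip_width": opening from 0.0 (shut) to 1.0 (fully open).
Only numpy, scipy, OpenCV 4.12 (cv2) and the standard library are available. Lean on these libraries where they do the work, as an engineer would, in place of code of your own. Each camera call takes 0.05 s, during which the arm holds its last target. There are 200 camera calls.

## Working session

There is one attempt and no reset: what is moved stays moved. The work goes in short steps, Python scripts to look and compute and a tool call to move; the robot and the scene stay as the last step left them, time stands still between calls to the robot, and variables do not carry over. Pictures are saved under pics/ and viewed, about 8 in all and at most 12, crops included, and the job is handed in when it is done.

Besides the shell and the picture viewer there is one more tool, called after "Request:" as a command line: name --pt "numbers of a row" for each row, then --argument value for the rest. play_rows: Moves the arm, as the interface text tells. Its arguments: {"type":"object","properties":{"plan":{"type":"array"},"grip_force":{"type":"number"}},"required":["plan"]}

```bash
mkdir -p pics; ls
cat > h.py <<'E'
import numpy as np,cv2
from rig import sense,optics,ctrl
def cap(n,f):
    c=optics.capture(n); cv2.imwrite(f'pics/{f}.png',c['img']); np.savez(f'pics/{f}.npz',**{k:c[k] for k in c}); return c
def ray(f,pts,z):
    c=np.load(f'pics/{f}.npz'); W=c['world_to_cam']; R=W[:3,:3];t=W[:3,3];o=-R.T@t; out=[]
    for u,v in pts:
        d=R.T@np.array([(u-c['cx'])/c['fx'],-(v-c['cy'])/c['fy'],-1]); out.append(o+d*(z-o[2])/d[2])
    return np.array(out)
E
python3 - <<'E'
from h import *
c=cap('scene','s0');print({k:c[k] for k in c if k!='img'})
c=cap('side','d0');print({k:c[k] for k in c if k!='img'})
a=np.vstack([cv2.imread('pics/s0.png')])
cv2.imwrite('pics/s0b.png',cv2.resize(a,(800,600),interpolation=cv2.INTER_CUBIC))
print(sense())
E
```

```text
pics
{'fx': 421.2959153098044, 'fy': 421.2959153098044, 'cx': 257.6407752636567, 'cy': 193.66874953774288, 'world_to_cam': array([[-7.62482684e-01,  6.47005263e-01,  2.08462865e-03,
         3.95694697e+02],
       [-5.15432457e-01, -6.09367997e-01,  6.02494836e-01,
         2.25565571e+02],
       [ 3.91087636e-01,  4.58317394e-01,  7.98120058e-01,
        -1.58236671e+03],
       [ 0.00000000e+00,  0.00000000e+00,  0.00000000e+00,
         1.00000000e+00]])}
{'fx': 448.50426347874713, 'fy': 448.50426347874713, 'cx': 253.76315022638346, 'cy': 191.7036780088436, 'world_to_cam': array([[-8.09859948e-01, -5.86452896e-01,  1.41373647e-02,
         4.06915146e+02],
       [ 3.99785137e-01, -5.34124712e-01,  7.44904448e-01,
        -2.44797848e+02],
       [-4.29300255e-01,  6.08920185e-01,  6.67021363e-01,
        -1.61895560e+03],
       [ 0.00000000e+00,  0.00000000e+00,  0.00000000e+00,
         1.00000000e+00]])}
{'time_s': 0.1, 'joints': array([-1.40038298e+00,  3.13380563e-01,  1.49837098e+00,  1.76142147e-05,
        1.33099564e+00, -2.23358469e-01]), 'dq': array([-0.00197281, -0.00162366, -0.00137577,  0.0002327 , -0.00063772,
       -0.00017047]), 'tau': array([ 2.42285874e-03, -4.12902725e+01, -2.60141104e+01, -1.65909255e-04,
        3.05019115e-03,  6.98387737e-06]), 'eef_pos': array([ 201.40170635, -484.58116884,  230.7954865 ]), 'ee_rot': array([-5.76839247e-04,  9.80680746e-01,  1.95614264e-01,  2.38308655e-05]), 'force': array([0.73384005, 0.77183059, 0.11258666]), 'wrist_torque': array([-0.00940898, -0.07762546,  0.00182651]), 'grip_width': 0.9997252124665946}
```

View pics/s0b.png

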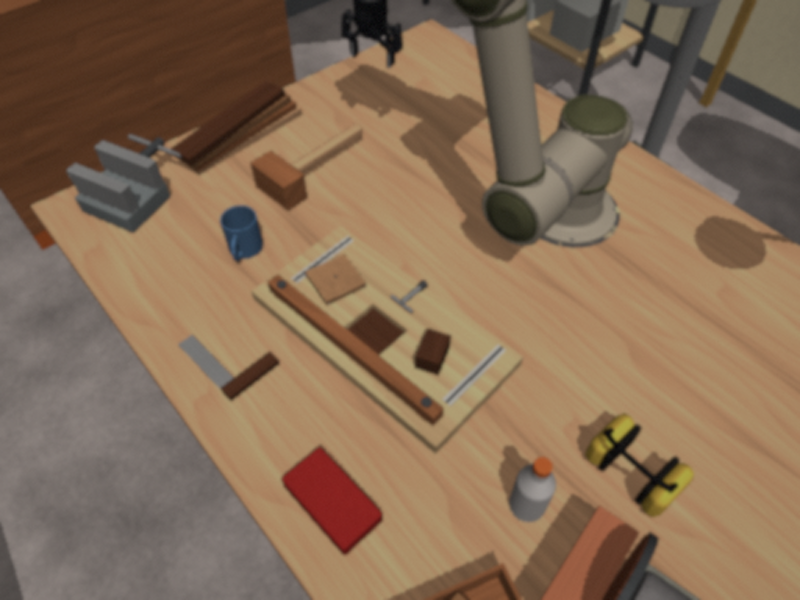

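View pics/d0.png

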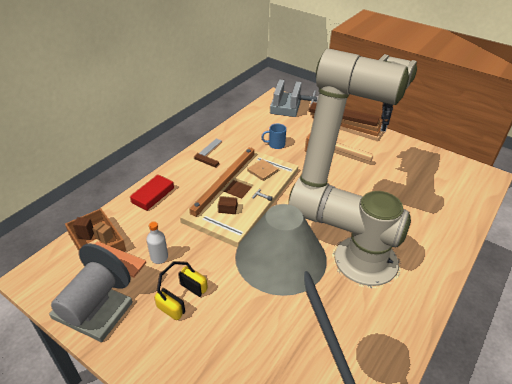

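The insert lies on the -y side of the pocket, near the end of the fence; the offcut is on the +y side and the chuck key on the near side. Next is an enlarged crop to measure from.

Run:
```python
from h import *
a=cv2.imread('pics/s0.png')[145:295,150:350]
cv2.imwrite('pics/s0c.png',cv2.resize(a,(800,600),interpolation=cv2.INTER_CUBIC))
```

```text
(no output)
```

View pics/s0c.png

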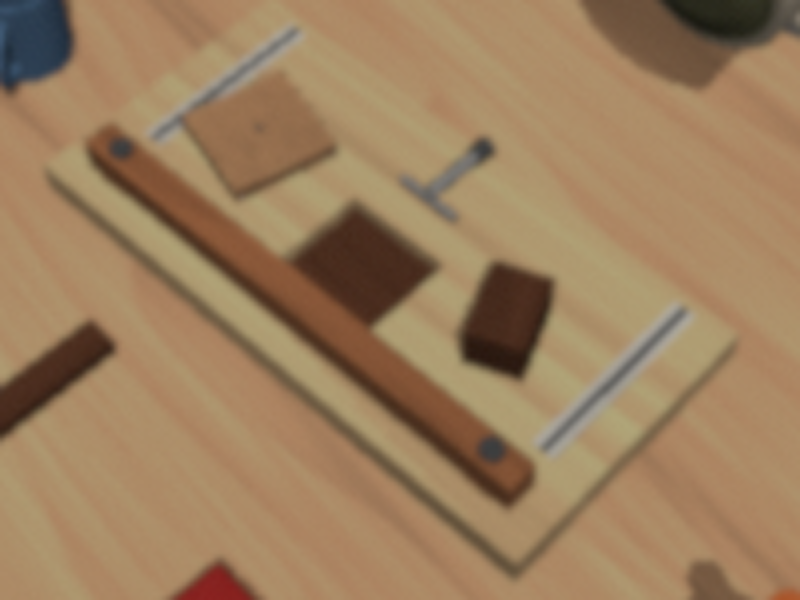

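Run:
```python
from h import *
np.set_printoptions(precision=1,suppress=True)
P=lambda l,z:ray('s0',[(150+u/4,145+v/4) for u,v in l],z)
B=P([(48,170),(515,570),(737,340)],30);print('board L,B,R',B)
e=B[0]-B[1];th=np.arctan2(e[1],e[0]);f=B[2]-B[1]
print(np.linalg.norm(e),np.linalg.norm(f),np.degrees(th),np.degrees(np.arctan2(f[1],f[0])))
c=(B[0]+B[2])/2
I=P([(183,118),(285,72),(336,150),(238,195),(260,127)],45);print('insert',I,I[:4].mean(0))
print('edges',[np.linalg.norm(I[i]-I[(i+1)%4]) for i in range(4)],[np.degrees(np.arctan2(*(I[(i+1)%4]-I[i])[1::-1])) for i in range(4)])
K=P([(355,205),(440,266)],30);print('pocket near corners',K)
F=P([(110,123),(533,467),(510,495)],65);print('fence top',F)
k=P([(485,150),(405,180),(455,215)],40);print('key',k)
o=P([(495,262),(552,280),(520,355),(463,330)],75);print('offcut',o)
yh=e/np.linalg.norm(e)*-1;xh=np.array([yh[1],-yh[0],0])
print('axes',xh,yh,'centre',c)
for n,A in [('I',I),('K',K),('F',F),('k',k),('o',o),('B',B)]:
    print(n,np.c_[(A-c)@xh,(A-c)@yh])
```

```text
board L,B,R [[ 723.8 -245.7   30. ]
 [ 667.   265.4   30. ]
 [ 410.7  235.    30. ]]
514.3065648968588 258.05581777301137 -83.66227612624209 -173.21931267797632
insert [[ 612.6 -208.2   45. ]
 [ 517.  -193.8   45. ]
 [ 536.5  -99.3   45. ]
 [ 625.4 -113.9   45. ]
 [ 569.5 -159.1   45. ]] [ 572.9 -153.8   45. ]
edges [np.float64(96.69748604093489), np.float64(96.52289434219276), np.float64(90.02369980670262), np.float64(95.18285990268716)] [np.float64(171.44466667280025), np.float64(78.30182786274831), np.float64(-9.322286891358619), np.float64(-97.71861840999826)]
pocket near corners [[553.3 -54.4  30. ]
 [539.6  35.8  30. ]]
fence top [[ 668.9 -227.2   65. ]
 [ 617.1  226.8   65. ]
 [ 644.   232.5   65. ]]
key [[440.5 -23.3  40. ]
 [510.8 -41.9  40. ]
 [502.8  11.1  40. ]]
offcut [[525.8  83.4  75. ]
 [504.  123.4  75. ]
 [566.7 156.8  75. ]
 [584.3 113.7  75. ]]
axes [1.  0.1 0. ] [-0.1  1.  -0. ] centre [567.3  -5.4  30. ]
I [[  22.7 -206.6]
 [ -70.8 -181.7]
 [ -40.9  -90. ]
 [  45.8 -114.3]
 [ -14.8 -153. ]]
K [[-19.3 -47.2]
 [-22.9  44. ]]
F [[  76.5 -231.7]
 [  75.1  225.2]
 [ 102.5  228. ]]
k [[-128.    -3.8]
 [ -60.2  -30.1]
 [ -62.2   23.5]]
o [[-31.4  92.8]
 [-48.7 135. ]
 [ 17.4 161.3]
 [ 30.1 116.5]]
B [[ 129.  -256.2]
 [ 129.   258.2]
 [-129.   256.2]]
```

Request:
play_rows --pt "27 29 0 0 0 -0.057 -1" --pt "27 29 0 0 0 -0.057 -1" --pt "27 29 0 0 0 -0.057 -1" --pt "27 29 0 0 0 -0.057 -1" --pt "27 29 0 0 0 -0.057 -1"

```text
time_s: 0.52
eef_pos: [335.4, -337.7, 228.3]
ee_rot: [-0.002, 0.999, 0.043, -0.001]
force: [0.0, -1.0, 0.5]
grip_width: 0.299
```

Request:
play_rows --pt "27 29 0 0 0 0 -1" --pt "27 29 -10 0 0 0 -1" --pt "27 29 -10 0 0 0 -1" --pt "27 29 -10 0 0 0 -1" --pt "27 29 -10 0 0 0 -1"

```text
time_s: 0.93
eef_pos: [472.8, -187.2, 189.2]
ee_rot: [-0.001, 0.999, 0.041, 0.0]
force: [0.0, -0.4, 0.4]
grip_width: 0.004
```

```bash
cat >> h.py <<'E'
np.set_printoptions(precision=1,suppress=True)
C=np.array([567.3,-5.4]);A=np.radians(6.4);XH=np.array([np.cos(A),np.sin(A)]);YH=np.array([-np.sin(A),np.cos(A)])
def b2w(x,y): return C+x*XH+y*YH
def w2b(p): p=np.array(p)[:2]-C; return np.array([p@XH,p@YH])
from scipy.spatial.transform import Rotation as Ro
def st():
    s=sense();q=s['ee_rot'];M=Ro.from_quat([q[1],q[2],q[3],q[0]]).as_matrix()
    print('t',s['time_s'],'eef',s['eef_pos'],'board',w2b(s['eef_pos']),'xaxis yaw',np.degrees(np.arctan2(M[1,0],M[0,0])),'tilt',np.degrees(np.arccos(-M[2,2])),'F',s['force'],'w',s['grip_width'])
    return s
E
python3 -c "
from h import *
s=st();print('to start',b2w(-86,-150)-s['eef_pos'][:2])
cap('wrist','w0')"
```

```text
t 0.9333 eef [ 472.8 -187.2  189.2] board [-114.1 -170.2] xaxis yaw 4.668372479135829 tilt 0.1065311310096673 F [ 0.  -0.4  0.4] w 0.004477207020893937
to start [25.7 23.2]
```

View pics/w0.png

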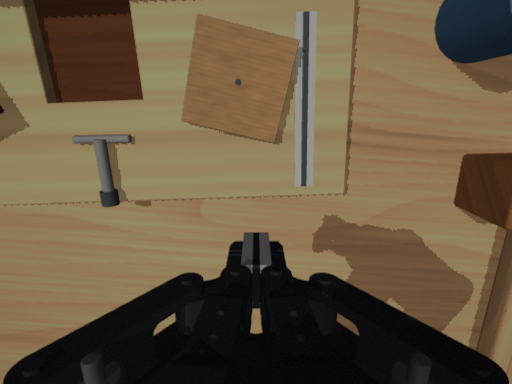

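The wrist picture shows the insert's corners at (199,15), (300,42), (277,143), (182,121), dot (238,82); pocket near corners (49,102), (142,98); board near right corner (344,194).

```bash
python3 -c "
from h import *
b=lambda l,z:np.array([w2b(p) for p in ray('w0',l,z)])
I=b([(199,15),(300,42),(277,143),(182,121),(238,82)],45);print(I,I[:4].mean(0))
print([np.degrees(np.arctan2(*(I[(i+1)%4]-I[i])[1::-1])) for i in range(4)],[np.linalg.norm(I[i]-I[(i+1)%4]) for i in range(4)])
print('pocket',b([(49,102),(142,98),(131,0)],30));print('corner',b([(344,194),(2,205)],30))"
```

```text
[[  43.2 -123.3]
 [  18.4 -214.7]
 [ -73.3 -192.6]
 [ -48.6  -98. ]
 [ -14.2 -155.7]] [ -15.1 -157.2]
[np.float64(-105.16430952449986), np.float64(166.44601634896745), np.float64(75.37692128878113), np.float64(-15.409480181888693)] [np.float64(94.70043555554655), np.float64(94.35582145133688), np.float64(97.76391124479942), np.float64(95.24291871614861)]
pocket [[-25.8  41.1]
 [-24.9 -55.5]
 [ 61.9 -58.1]]
corner [[-134.4 -268.9]
 [-135.7  122.7]]
```

Request:
play_rows --pt "26 23 -20 0 0 0.03 -1" --pt "0 0 -40 0 0 0 -1" --pt "0 0 -40 0 0 0 -1" --pt "0 0 -35 0 0 0 -1"

```text
time_s: 1.32
eef_pos: [503.7, -158.8, 56.1]
ee_rot: [0.001, 0.998, 0.063, 0.006]
force: [0.7, -0.7, -0.5]
grip_width: 0.003
```

```bash
python3 -c "
from h import *
st()"
```

```text
t 1.3167 eef [ 503.7 -158.8   56.1] board [ -80.3 -145.4] xaxis yaw 7.2128567870869915 tilt 0.6523086232491989 F [ 0.7 -0.7 -0.5] w 0.0029466180274934123
```

Request:
play_rows --pt "0 0 -12 0 0 0 -1" --pt "0 0 -10 0 0 0 -1" --pt "0 0 0 0 0 0 -1"

```text
time_s: 1.57
eef_pos: [501.4, -157.0, 30.0]
ee_rot: [-0.001, 0.998, 0.064, 0.002]
force: [-4.3, 2.8, 17.7]
grip_width: 0.0
```

```bash
python3 -c "
from h import *
st()"
```

```text
t 1.5667 eef [ 501.4 -157.    30. ] board [ -82.3 -143.3] xaxis yaw 7.309307328673508 tilt 0.2594670647353605 F [-4.3  2.8 17.7] w 0.00011682951353563856
```

Request:
play_rows --pt "0 -4 5 0 0 0 -1" --pt "0 -1 0 0 0 0 -1" --pt "8 1 0 0 0 0 -1" --pt "8 1 0 0 0 0 -1" --pt "6 0.5 0 0 0 0 -1"

```text
time_s: 1.98
eef_pos: [523.6, -159.5, 34.6]
ee_rot: [-0.002, 0.998, 0.063, 0.0]
force: [-2.9, -0.0, 2.4]
grip_width: 0.004
```

```bash
python3 -c "
from h import *
st()"
```

```text
t 1.9833 eef [ 523.6 -159.5   34.6] board [ -60.6 -148.2] xaxis yaw 7.268025305194272 tilt 0.242463268293233 F [-2.9 -0.   2.4] w 0.004270795460660039
```

Request:
play_rows --pt "6 0.7 0 0 0 0 -1" --pt "6 0.7 0 0 0 0 -1" --pt "5 0.6 0 0 0 0 -1" --pt "4 0.4 0 0 0 0 -1" --pt "3 0.3 0 0 0 0 -1"

```text
time_s: 2.4
eef_pos: [538.3, -156.8, 33.3]
ee_rot: [-0.005, 0.998, 0.066, -0.018]
force: [-22.7, -4.1, 16.7]
grip_width: -0.002
```

```bash
python3 -c "
from h import *
st()"
```

```text
t 2.4 eef [ 538.3 -156.8   33.3] board [ -45.7 -147.2] xaxis yaw 7.559556665467145 tilt 2.1369942444522487 F [-22.7  -4.1  16.7] w -0.0015590788086554412
```

```bash
python3 -c "
from h import *
st();cap('wrist','w1')
a=cap('scene','s1')['img'][145:295,150:350]
b=cv2.imread('pics/w1.png')
cv2.imwrite('pics/m1.png',np.hstack([cv2.resize(a,(400,300),interpolation=cv2.INTER_CUBIC),cv2.resize(b,(400,300))]))"
```

```text
t 2.4 eef [ 538.3 -156.8   33.3] board [ -45.7 -147.2] xaxis yaw 7.559556665467145 tilt 2.1369942444522487 F [-22.7  -4.1  16.7] w -0.0015590788086554412
```

View pics/m1.png

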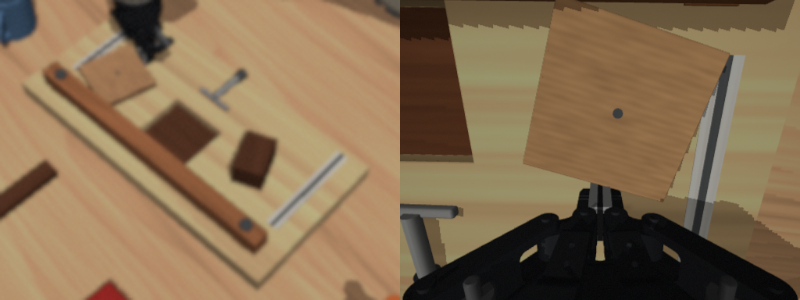

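The insert's corner is against the fence, still turned ~16°; the finger stands a little to the +y side of the dot. I'll push nearer its -y end to turn it square.

Request:
play_rows --pt "-12 -1.3 1 0 0 0 -1" --pt "-10 -1 0 0 0 0 -1" --pt "3 -15 0 0 0 0 -1" --pt "2 -14 0 0 0 0 -1" --pt "0 0 0 0 0 0 -1"

```text
time_s: 2.92
eef_pos: [522.9, -189.7, 33.9]
ee_rot: [-0.005, 0.998, 0.066, -0.018]
force: [0.3, -0.3, -0.4]
grip_width: -0.004
```

```bash
cat >> h.py <<'E'
def fix(s):
    q=s['ee_rot'];M=Ro.from_quat([q[1],q[2],q[3],q[0]])
    D=Ro.from_matrix(np.c_[np.r_[XH,0],np.r_[-YH,0],[0,0,-1]])
    print('turn needed',(D*M.inv()).as_rotvec().round(3))
E
python3 -c "
from h import *
fix(st())"
```

```text
t 2.9167 eef [ 522.9 -189.7   33.9] board [ -64.6 -178.2] xaxis yaw 7.6369557891079625 tilt 2.098730394031327 F [ 0.3 -0.3 -0.4] w -0.003657024032289386
turn needed [-0. -0. -0.]
```

```bash
sed -i "s/print('turn needed',\(.*\))$/print('turn needed',[round(float(v),3) for v in \1])/;s/.round(3)\]/]/;s/as_rotvec().round(3)/as_rotvec()/" h.py
python3 -c "
from h import *
fix(sense())"
```

```text
turn needed [-0.007, -0.036, -0.021]
```

Request:
play_rows --pt "0 0 1 -0.007 -0.036 -0.021 -1" --pt "7 0.8 0 0 0 0 -1" --pt "6 0.7 0 0 0 0 -1" --pt "6 0.7 0 0 0 0 -1" --pt "5 0.6 0 0 0 0 -1"

```text
time_s: 3.33
eef_pos: [535.8, -192.3, 34.2]
ee_rot: [-0.001, 0.998, 0.057, -0.02]
force: [-36.6, -8.8, 23.3]
grip_width: 0.001
```

```bash
python3 -c "
from h import *
fix(st())"
```

```text
t 3.3333 eef [ 535.8 -192.3   34.2] board [ -52.2 -182.3] xaxis yaw 6.550433425421719 tilt 2.3232585879445717 F [-36.6  -8.8  23.3] w 0.0013047920845684047
turn needed [0.001, -0.041, -0.003]
```

```bash
python3 -c "
from h import *
cap('wrist','w2');cap('side','d2');st()
a=cv2.imread('pics/d2.png')[130:250,180:310];b=cv2.imread('pics/w2.png')
cv2.imwrite('pics/m2.png',np.hstack([cv2.resize(a,(325,300),interpolation=cv2.INTER_CUBIC),cv2.resize(b,(400,300))]))"
```

```text
t 3.4333 eef [ 536.  -192.6   34.3] board [ -52.  -182.5] xaxis yaw 6.548499366822677 tilt 2.281989654396947 F [-39.  -11.2  24.2] w -0.0020670869218961923
```

View pics/m2.png

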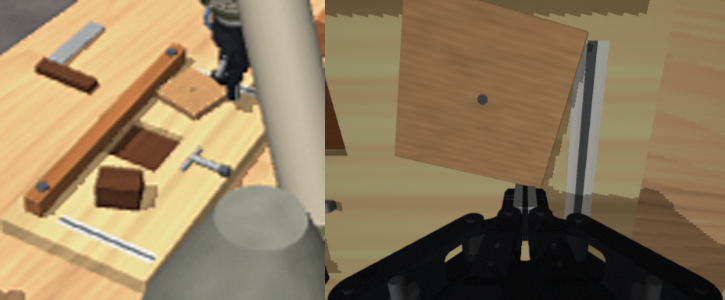

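It is jammed by friction between finger and fence. I'll back off, straighten the tool, and instead push +y on the -y face close to the fence, which turns it square without wedging.

Request:
play_rows --pt "-12 -1.3 1 0 0 0 -1" --pt "-8 -1 15 0 -0.041 0 -1" --pt "0 0 40 0 0 0 -1" --pt "30 -17 0 0 0 0 -1" --pt "35 -17 0 0 0 0 -1"

```text
time_s: 3.85
eef_pos: [579.5, -227.6, 94.7]
ee_rot: [-0.0, 0.998, 0.058, -0.003]
force: [-0.5, -1.1, -0.8]
grip_width: 0.002
```

Request:
play_rows --pt "25 -5 0 0 0 0 -1" --pt "20 0 0 0 0 0 -1" --pt "0 0 0 0 0 0 -1"

```text
time_s: 4.1
eef_pos: [633.1, -235.1, 96.9]
ee_rot: [0.002, 0.998, 0.058, -0.0]
force: [-0.6, -0.2, -0.6]
grip_width: -0.001
```

```bash
python3 -c "
from h import *
s=st();fix(s);print(b2w(40,-235)-s['eef_pos'][:2])
print('mug edge',[w2b(p) for p in ray('w0',[(437,28)],60)])"
```

```text
t 4.1 eef [ 633.1 -235.1   96.9] board [  39.8 -235.6] xaxis yaw 6.706198611878674 tilt 0.19074996427497987 F [-0.6 -0.2 -0.6] w -0.001029982363099605
turn needed [0.003, -0.001, -0.005]
[0.1 0.6]
mug edge [array([  22.4, -330.7])]
```

Request:
play_rows --pt "0 0 -30 0 0 0 -1" --pt "0 0 -29 0 0 0 -1" --pt "0 0 0 0 0 0 -1" --pt "-0.8 7 0 0 0 0 -1" --pt "-0.8 7 0 0 0 0 -1"

```text
time_s: 4.52
eef_pos: [634.3, -220.3, 37.1]
ee_rot: [0.003, 0.998, 0.06, 0.0]
force: [0.5, -0.5, 0.0]
grip_width: 0.002
```

```bash
python3 -c "
from h import *
fix(st())"
```

```text
t 4.5167 eef [ 634.3 -220.3   37.1] board [  42.7 -221. ] xaxis yaw 6.835898418906321 tilt 0.28969409266162105 F [ 0.5 -0.5  0. ] w 0.0021721524344143683
turn needed [0.005, 0.0, -0.008]
```

Request:
play_rows --pt "-0.6 6 0 0 0 0 -1" --pt "-0.6 6 0 0 0 0 -1" --pt "-0.5 5 0 0 0 0 -1"

```text
time_s: 4.77
eef_pos: [633.8, -201.2, 41.5]
ee_rot: [0.004, 0.998, 0.06, 0.002]
force: [0.4, -0.8, -0.7]
grip_width: 0.003
```

```bash
python3 -c "
from h import *
fix(st())
cap('wrist','w3')"
```

```text
t 4.7667 eef [ 633.8 -201.2   41.5] board [  44.2 -202. ] xaxis yaw 6.886710173703902 tilt 0.5204077581337363 F [ 0.4 -0.8 -0.7] w 0.0025337470398600296
turn needed [0.008, 0.005, -0.008]
```

View pics/w3.png

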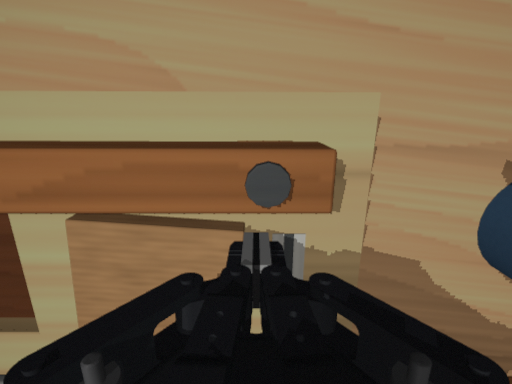

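Request:
play_rows --pt "1 -10 5 0 0 0 -1" --pt "0 0 36 0 0 -0.008 -1" --pt "-35 -6 0 0 0 0 -1" --pt "-40 0 0 0 0 0 -1" --pt "-34 22 0 0 0 0 -1"

```text
time_s: 5.23
eef_pos: [529.0, -199.5, 88.6]
ee_rot: [0.008, 0.998, 0.057, 0.007]
force: [1.4, -0.5, 1.2]
grip_width: 0.002
```

Request:
play_rows --pt "0 12 0 0 0 0 -1" --pt "0 0 0 0 0 0 -1"

```text
time_s: 5.4
eef_pos: [522.0, -185.1, 88.9]
ee_rot: [0.006, 0.998, 0.056, 0.004]
force: [1.2, 0.3, 0.3]
grip_width: -0.002
```

```bash
python3 -c "
from h import *
s=st();fix(s);print(b2w(-56,-172)-s['eef_pos'][:2])"
```

```text
t 5.4 eef [ 522.  -185.1   88.9] board [ -65.  -173.5] xaxis yaw 6.427456402501267 tilt 0.8063587014313764 F [1.2 0.3 0.3] w -0.0017188116356799874
turn needed [0.011, 0.009, -0.0]
[8.8 2.5]
```

Request:
play_rows --pt "0 0 -28 0.011 0.009 0 -1" --pt "0 0 -26 0 0 0 -1" --pt "8 1 0 0 0 0 -1" --pt "8 1 0 0 0 0 -1" --pt "7 0.8 0 0 0 0 -1"

```text
time_s: 5.82
eef_pos: [549.3, -187.9, 36.9]
ee_rot: [0.002, 0.998, 0.056, 0.003]
force: [-1.0, -0.4, -0.8]
grip_width: -0.003
```

```bash
python3 -c "
from h import *
fix(st())"
```

```text
t 5.8167 eef [ 549.3 -187.9   36.9] board [ -38.3 -179.3] xaxis yaw 6.378692718726026 tilt 0.43899971721881026 F [-1.  -0.4 -0.8] w -0.0034760987206653793
turn needed [0.004, 0.006, 0.0]
```

Request:
play_rows --pt "3 0.3 0 0 0 0 -1" --pt "3 0.3 0 0 0 0 -1"

```text
time_s: 5.98
eef_pos: [553.2, -188.3, 37.0]
ee_rot: [0.001, 0.998, 0.057, -0.003]
force: [-35.4, -1.4, 17.3]
grip_width: -0.003
```

```bash
python3 -c "
from h import *
fix(st())"
```

```text
t 5.9833 eef [ 553.2 -188.3   37. ] board [ -34.4 -180.2] xaxis yaw 6.515591757067118 tilt 0.3768454662458285 F [-35.4  -1.4  17.3] w -0.0029318354734241756
turn needed [0.003, -0.006, -0.002]
```

Request:
play_rows --pt "-10 -1 3 0 0 0 -1" --pt "-2 -10 38 0 0 0 -1" --pt "5 -30 0 0 0 0 -1" --pt "35 4 0 0 0 0 -1" --pt "38 4 0 0 0 0 -1"

```text
time_s: 6.4
eef_pos: [618.9, -227.3, 84.2]
ee_rot: [0.002, 0.998, 0.056, -0.004]
force: [1.0, 0.4, 0.5]
grip_width: 0.001
```

Request:
play_rows --pt "0 0 0 0 0 0 -1"

```text
time_s: 6.48
eef_pos: [623.8, -228.0, 84.8]
ee_rot: [0.003, 0.998, 0.056, -0.002]
force: [0.1, 0.4, -1.1]
grip_width: -0.0
```

```bash
python3 -c "
from h import *
s=st();fix(s);print(b2w(27,-217)-s['eef_pos'][:2])"
```

```text
t 6.4833 eef [ 623.8 -228.    84.8] board [  31.3 -227.5] xaxis yaw 6.414520161131774 tilt 0.42424023237079406 F [ 0.1  0.4 -1.1] w -0.0003774014574489107
turn needed [0.007, -0.003, -0.0]
[-5.4 10. ]
```

Request:
play_rows --pt "-3 2 -25 0.007 0 0 -1" --pt "-2 2 -25 0 0 0 -1" --pt "-0.8 7 -1 0 0 0 -1" --pt "-1 8 0 0 0 0 -1" --pt "-1 8 0 0 0 0 -1"

```text
time_s: 6.9
eef_pos: [621.0, -203.4, 36.7]
ee_rot: [0.003, 0.998, 0.056, 0.003]
force: [0.8, -0.1, 0.5]
grip_width: -0.0
```

```bash
python3 -c "
from h import *
fix(st())"
```

```text
t 6.9 eef [ 621.  -203.4   36.7] board [  31.3 -202.8] xaxis yaw 6.422868677102318 tilt 0.462762509658073 F [ 0.8 -0.1  0.5] w -0.00045956469095148275
turn needed [0.005, 0.006, -0.0]
```

Request:
play_rows --pt "-1.2 8 -0.5 0 0 0 -1" --pt "-1.2 8 -0.5 0 0 0 -1" --pt "-1.2 8 -0.5 0 0 0 -1" --pt "-1.2 8 -0.5 0 0 0 -1" --pt "-1.2 8 -0.5 0 0 0 -1"

```text
time_s: 7.32
eef_pos: [616.6, -159.8, 39.8]
ee_rot: [0.005, 0.998, 0.057, 0.007]
force: [-0.7, -1.6, -0.2]
grip_width: 0.002
```

```bash
python3 -c "
from h import *
fix(st())"
```

```text
t 7.3167 eef [ 616.6 -159.8   39.8] board [  31.7 -159. ] xaxis yaw 6.501193150045819 tilt 0.9570791689222936 F [-0.7 -1.6 -0.2] w 0.0020128305744737283
turn needed [0.01, 0.014, -0.002]
```

Request:
play_rows --pt "-1.2 8 -0.5 0 0 0 -1" --pt "-1.2 8 -0.5 0 0 0 -1" --pt "-1.2 8 -0.5 0 0 0 -1" --pt "-1.2 8 -0.5 0 0 0 -1"

```text
time_s: 7.65
eef_pos: [612.3, -125.3, 39.5]
ee_rot: [0.007, 0.998, 0.057, 0.008]
force: [1.1, -3.6, 1.7]
grip_width: 0.003
```

```bash
python3 -c "
from h import *
fix(st())
cap('wrist','w4')"
```

```text
t 7.65 eef [ 612.3 -125.3   39.5] board [  31.3 -124.2] xaxis yaw 6.533055575398998 tilt 1.2251442055656279 F [ 1.1 -3.6  1.7] w 0.002918333281101077
turn needed [0.012, 0.017, -0.002]
```

View pics/w4.png

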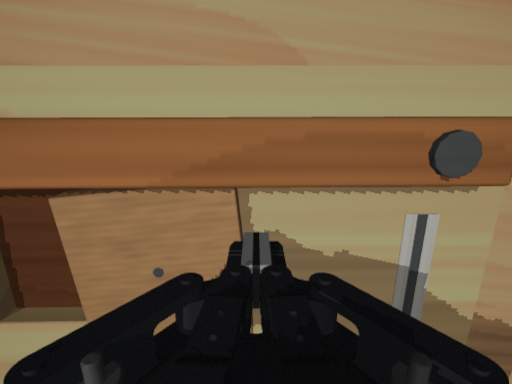

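The insert lies flat along the fence with its leading edge over the pocket (trailing edge at column ~240, dot at (158,272)).

Request:
play_rows --pt "-1 7 -2 0.012 0.015 -0.002 -1" --pt "-1 7 -1 0 0 0 -1" --pt "-1 7 -0.7 0 0 0 -1" --pt "-1 7 -0.7 0 0 0 -1" --pt "-1 6 -0.7 0 0 0 -1"

```text
time_s: 8.12
eef_pos: [609.3, -93.6, 38.6]
ee_rot: [0.004, 0.998, 0.056, 0.003]
force: [-1.7, -7.3, 6.3]
grip_width: 0.002
```

```bash
python3 -c "
from h import *
fix(st())"
```

```text
t 8.1167 eef [609.3 -93.6  38.6] board [ 31.9 -92.3] xaxis yaw 6.42071651081773 tilt 0.6352082363413564 F [-1.7 -7.3  6.3] w 0.00244813322708048
turn needed [0.009, 0.007, -0.0]
```

Request:
play_rows --pt "-0.9 6 -0.5 0 0 0 -1" --pt "-0.9 6 -0.5 0 0 0 -1" --pt "-0.7 5 -0.5 0 0 0 -1"

```text
time_s: 8.37
eef_pos: [607.5, -78.8, 39.2]
ee_rot: [0.007, 0.998, 0.056, 0.004]
force: [-3.1, -7.7, 7.4]
grip_width: -0.005
```

```bash
python3 -c "
from h import *
fix(st())"
```

```text
t 8.3667 eef [607.5 -78.8  39.2] board [ 31.8 -77.4] xaxis yaw 6.3832181232319005 tilt 0.9170189503641294 F [-3.1 -7.7  7.4] w -0.005224177002999438
turn needed [0.014, 0.008, 0.0]
```

Request:
play_rows --pt "-0.7 5 -0.5 0.014 0.008 0 -1" --pt "-0.7 5 -0.5 0 0 0 -1" --pt "-0.5 4 -0.5 0 0 0 -1"

```text
time_s: 8.62
eef_pos: [605.9, -65.8, 39.1]
ee_rot: [0.001, 0.998, 0.055, 0.0]
force: [-0.5, -0.3, -0.1]
grip_width: -0.002
```

```bash
python3 -c "
from h import *
fix(st())
cap('wrist','w5')"
```

```text
t 8.6167 eef [605.9 -65.8  39.1] board [ 31.6 -64.3] xaxis yaw 6.317767308618251 tilt 0.07939526230063736 F [-0.5 -0.3 -0.1] w -0.0016703300498908428
turn needed [0.001, 0.0, 0.001]
```

View pics/w5.png

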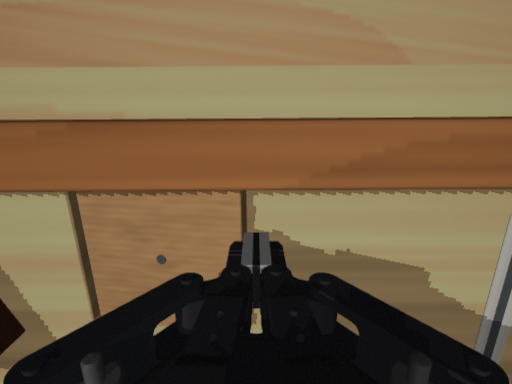

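Contact force fell to zero and the insert shows an even gap on both sides: it has dropped in. Back off, rise, and go above the middle.

Request:
play_rows --pt "0.5 -8 6 0 0 0 -1" --pt "0 0 40 0 0 0 -1" --pt "0 0 25 0 0 0 -1" --pt "-2 35 0 0 0 0 -1" --pt "-3 30 0 0 0 0 -1"

```text
time_s: 9.08
eef_pos: [599.7, -11.3, 111.3]
ee_rot: [-0.002, 0.999, 0.052, -0.003]
force: [0.5, 0.7, -1.1]
grip_width: 0.002
```

```bash
python3 -c "
from h import *
s=st();fix(s)
print('dot',ray('w5',[(161,259)],30),[w2b(p) for p in ray('w5',[(161,259)],30)]);print(b2w(27,0)-s['eef_pos'][:2])
a=cap('scene','s6')['img'][160:260,180:313]
cv2.imwrite('pics/s6c.png',cv2.resize(a,(798,600),interpolation=cv2.INTER_CUBIC))"
```

```text
t 9.0833 eef [599.7 -11.3 111.3] board [31.6 -9.5] xaxis yaw 5.977054719168798 tilt 0.4065941721805306 F [ 0.5  0.7 -1.1] w 0.001877166108464379
turn needed [-0.003, -0.006, 0.007]
dot [[585.5  -9.2  30. ]] [array([17.6, -5.8])]
[-5.6  8.9]
```

View pics/s6c.png

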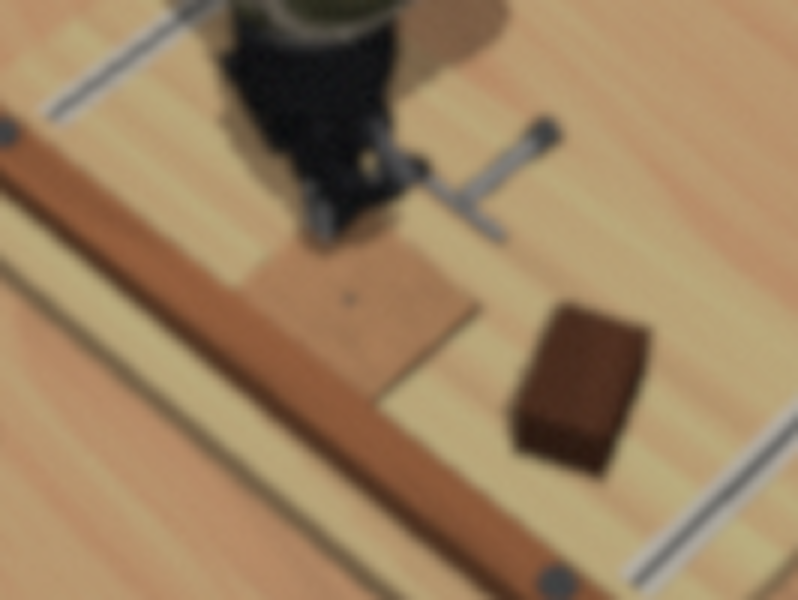

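The insert lies flush in the pocket, with its dot at crop (348,298), i.e. scene (238,209.7); the chuck key and offcut have not moved.

```bash
python3 -c "
from h import *
p=ray('s6',[(238,209.7)],30);print(p,w2b(p[0]))"
```

```text
[[588.4 -14.5  30. ]] [ 19.9 -11.4]
```

Request:
play_rows --pt "-6 9 -20 -0.003 -0.006 0.007 -1" --pt "0 0 -30 0 0 0 -1" --pt "0 0 -20 0 0 0 -1" --pt "0 0 0 0 0 0 -1"

```text
time_s: 9.47
eef_pos: [593.5, 4.5, 42.0]
ee_rot: [-0.001, 0.998, 0.06, 0.002]
force: [-1.1, 0.4, -0.8]
grip_width: 0.005
```

```bash
python3 -c "
from h import *
fix(st())"
```

```text
t 9.4667 eef [593.5   4.5  42. ] board [27.1  6.9] xaxis yaw 6.834548883798837 tilt 0.20827521940977242 F [-1.1  0.4 -0.8] w 0.005467966889139348
turn needed [-0.002, 0.003, -0.008]
```

Request:
play_rows --pt "0 -6 -4 0 0 0 -1" --pt "0 0 -4 0 0 0 -1" --pt "0 0 0 0 0 0 -1"

```text
time_s: 9.72
eef_pos: [594.2, -3.4, 37.7]
ee_rot: [-0.001, 0.998, 0.06, 0.002]
force: [0.0, 0.3, -0.2]
grip_width: -0.001
```

```bash
python3 -c "
from h import *
fix(st())"
```

```text
t 9.7167 eef [594.2  -3.4  37.7] board [27. -1.] xaxis yaw 6.82772120568672 tilt 0.21441853033748848 F [ 0.   0.3 -0.2] w -0.0009831509096793509
turn needed [-0.002, 0.003, -0.007]
```

Request:
play_rows --pt "0 0 -2 0 0 0 -1" --pt "0 0 -1 0 0 0 -1" --pt "0 0 -1 0 0 0 -1"

```text
time_s: 9.97
eef_pos: [595.4, -4.6, 37.1]
ee_rot: [-0.001, 0.998, 0.059, 0.003]
force: [-4.4, 3.6, 8.7]
grip_width: -0.002
```

```bash
python3 -c "
from h import *
fix(st())"
```

```text
t 9.9667 eef [595.4  -4.6  37.1] board [28.  -2.4] xaxis yaw 6.72050096235278 tilt 0.3916876536738807 F [-4.4  3.6  8.7] w -0.0018043692962661255
turn needed [-0.003, 0.006, -0.006]
```

Contact came at z≈37, so the middle stands ~7 mm proud: one edge is still up on the rim. I'll retreat to the -y side and look again.

Request:
play_rows --pt "0 0 30 0 0 0 -1" --pt "0 0 35 0 0 0 -1" --pt "4 -38 5 0 0 0 -1" --pt "4 -38 0 0 0 0 -1" --pt "3 -25 0 0 0 0 -1"

```text
time_s: 10.38
eef_pos: [606.4, -105.5, 111.5]
ee_rot: [-0.001, 0.998, 0.062, 0.004]
force: [0.0, 0.6, -0.2]
grip_width: 0.002
```

```bash
python3 -c "
from h import *
fix(st())
a=cap('scene','s7')['img'][170:245,190:290]
b=cap('side','d7')['img'][140:215,200:300]
cv2.imwrite('pics/m7.png',np.hstack([cv2.resize(v,(400,300),interpolation=cv2.INTER_CUBIC) for v in (a,b)]))"
```

```text
t 10.3833 eef [ 606.4 -105.5  111.5] board [  27.7 -103.9] xaxis yaw 7.146987994895564 tilt 0.4399445925209184 F [ 0.   0.6 -0.2] w 0.002198703944573423
turn needed [-0.002, 0.008, -0.013]
```

View pics/m7.png

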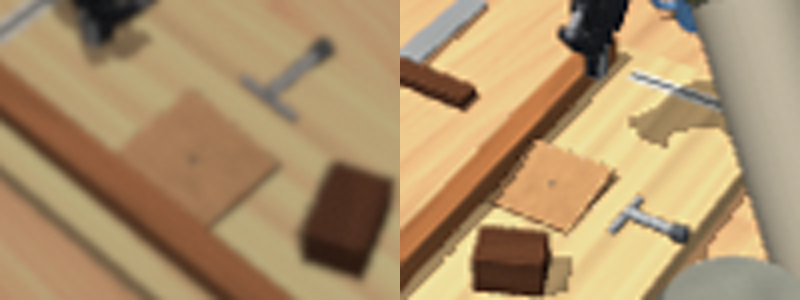

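```bash
python3 -c "
from h import *
def Pm(f):
    c=np.load(f'pics/{f}.npz');K=np.array([[c['fx'],0,c['cx']],[0,c['fy'],c['cy']],[0,0,1.]]);return K@np.diag([1,-1,-1])@c['world_to_cam'][:3]
A=np.array([(192,90),(280,163),(210,228),(120,155),(193,158)])/4+[190,170]
B=(np.array([(615,178),(568,232),(495,200),(540,142),(551,183)])-[400,0])/4+[200,140]
X=cv2.triangulatePoints(Pm('s7'),Pm('d7'),A.T.astype(float),B.T.astype(float));X=(X[:3]/X[3]).T
for n,x in zip(['near-y','near+y','fence+y','fence-y','dot'],X):print(n,w2b(x),x[2])
"
```

```text
near-y [-26.1 -56. ] 31.588525266387812
near+y [-25.2  41.8] 29.747764041131482
fence+y [59.1 46.8] 37.931384531843015
fence-y [ 62.7 -48. ] 45.50853376807715
dot [23.1 -6.4] 38.40342911427641
```

Request:
play_rows --pt "7 34 0 -0.002 0.008 -0.013 -1" --pt "6 34 0 0 0 0 -1" --pt "6 30 -20 0 0 0 -1" --pt "0 0 -30 0 0 0 -1" --pt "0 0 -10 0 0 0 -1"

```text
time_s: 10.9
eef_pos: [627.1, -6.7, 51.7]
ee_rot: [0.001, 0.999, 0.051, 0.003]
force: [-1.0, -0.6, -0.8]
grip_width: 0.001
```

```bash
python3 -c "
from h import *
s=st();fix(s);print(b2w(58,-4)-s['eef_pos'][:2])"
```

```text
t 10.9 eef [627.1  -6.7  51.7] board [59.3 -8. ] xaxis yaw 5.810820416345918 tilt 0.35400329989240426 F [-1.  -0.6 -0.8] w 0.001319095536668305
turn needed [0.002, 0.006, 0.01]
[-1.7  3.8]
```

Request:
play_rows --pt "-2 3 -4 0 0 0 -1" --pt "0 0 -3 0 0 0 -1" --pt "0 0 -2 0 0 0 -1"

```text
time_s: 11.15
eef_pos: [624.2, -3.0, 41.4]
ee_rot: [0.001, 0.999, 0.051, 0.001]
force: [0.9, -0.1, 0.7]
grip_width: -0.003
```

Request:
play_rows --pt "0 0 -2 0 0 0 -1" --pt "0 0 -1 0 0 0 -1"

```text
time_s: 11.32
eef_pos: [624.7, -4.1, 39.7]
ee_rot: [0.001, 0.999, 0.05, 0.002]
force: [-0.5, -0.5, 0.2]
grip_width: -0.001
```

Request:
play_rows --pt "0 0 -2 0 0 0 -1" --pt "0 0 -1 0 0 0 -1"

```text
time_s: 11.48
eef_pos: [625.4, -5.1, 37.9]
ee_rot: [0.001, 0.999, 0.05, 0.004]
force: [-1.3, 1.6, 2.8]
grip_width: -0.001
```

Contact here is also at z≈38, so it is the -y tail that rests on the rim. I stopped pushing a few mm too early, so I'll push again from -y.

Request:
play_rows --pt "0 0 25 0.002 0.006 0.01 -1" --pt "-3 -10 20 0 0 0 -1" --pt "-6 -38 0 0 0 0 -1" --pt "-5 -38 0 0 0 0 -1" --pt "-3 -4 0 0 0 0 -1"

```text
time_s: 11.9
eef_pos: [608.4, -97.0, 86.3]
ee_rot: [0.001, 0.998, 0.057, 0.002]
force: [0.6, -0.0, -0.2]
grip_width: -0.002
```

```bash
python3 -c "
from h import *
s=st();fix(s);print(b2w(28,-80)-s['eef_pos'][:2])"
```

```text
t 11.9 eef [608.4 -97.   86.3] board [ 30.6 -95.6] xaxis yaw 6.521465226587994 tilt 0.23327745244855783 F [ 0.6 -0.  -0.2] w -0.0018101489541724595
turn needed [0.002, 0.004, -0.002]
[-4.4 15.2]
```

Request:
play_rows --pt "-2 6 -25 0 0 0 -1" --pt "-1 1 -26 0 0 0 -1" --pt "-1 6 -1 0 0 0 -1" --pt "-0.7 5 -0.5 0 0 0 -1" --pt "-0.7 4 -0.5 0 0 0 -1"

```text
time_s: 12.32
eef_pos: [603.7, -78.4, 35.7]
ee_rot: [0.002, 0.999, 0.053, 0.005]
force: [-0.6, 0.0, 0.1]
grip_width: 0.002
```

```bash
python3 -c "
from h import *
fix(st())"
```

```text
t 12.3167 eef [603.7 -78.4  35.7] board [ 28.1 -76.6] xaxis yaw 6.102792077578597 tilt 0.6156507248336548 F [-0.6  0.   0.1] w 0.0023468519534542904
turn needed [0.004, 0.01, 0.005]
```

Request:
play_rows --pt "-0.4 3 -0.3 0 0 0 -1" --pt "-0.4 2.5 -0.3 0 0 0 -1"

```text
time_s: 12.48
eef_pos: [603.8, -71.4, 37.3]
ee_rot: [0.003, 0.999, 0.054, 0.006]
force: [-0.4, 0.9, 0.2]
grip_width: -0.004
```

```bash
python3 -c "
from h import *
fix(st())"
```

```text
t 12.4833 eef [603.8 -71.4  37.3] board [ 28.9 -69.7] xaxis yaw 6.183054940800628 tilt 0.7763076752364056 F [-0.4  0.9  0.2] w -0.004136861742615421
turn needed [0.005, 0.013, 0.004]
```

Request:
play_rows --pt "-0.4 3 -1.5 0.005 0.012 0 -1" --pt "-0.4 3 -0.5 0 0 0 -1"

```text
time_s: 12.65
eef_pos: [603.8, -64.7, 37.0]
ee_rot: [0.0, 0.999, 0.054, 0.001]
force: [-0.2, -0.3, 0.2]
grip_width: 0.005
```

Request:
play_rows --pt "-0.4 2 -0.5 0 0 0 -1" --pt "-0.3 2 -0.5 0 0 0 -1"

```text
time_s: 12.82
eef_pos: [603.5, -59.9, 36.6]
ee_rot: [0.001, 0.999, 0.055, 0.002]
force: [-0.6, -0.8, -0.1]
grip_width: -0.0
```

```bash
python3 -c "
from h import *
fix(st())"
```

```text
t 12.8167 eef [603.5 -59.9  36.6] board [ 29.9 -58.2] xaxis yaw 6.258649452855438 tilt 0.19287441057803761 F [-0.6 -0.8 -0.1] w -0.00011397991848813982
turn needed [0.001, 0.003, 0.002]
```

No contact at all with the finger above the tail, so the tail is not up. I'll probe the surface height at the -y, near and +y sides by touch.

Request:
play_rows --pt "0 0 8 0 0 0 -1" --pt "-2 20 0 0 0 0 -1" --pt "0 0 -6 0 0 0 -1" --pt "0 0 -4 0 0 0 -1" --pt "0 0 -2 0 0 0 -1"

```text
time_s: 13.23
eef_pos: [602.3, -39.4, 34.8]
ee_rot: [0.001, 0.999, 0.055, 0.003]
force: [0.5, 0.2, -0.8]
grip_width: -0.0
```

Request:
play_rows --pt "0 0 -2 0 0 0 -1" --pt "0 0 -1 0 0 0 -1"

```text
time_s: 13.4
eef_pos: [602.3, -40.2, 31.4]
ee_rot: [0.001, 0.999, 0.054, 0.003]
force: [0.4, -0.3, 0.3]
grip_width: -0.002
```

```bash
python3 -c "
from h import *
fix(st())"
```

```text
t 13.4 eef [602.3 -40.2  31.4] board [ 30.9 -38.5] xaxis yaw 6.215249213671984 tilt 0.31916000055365046 F [ 0.4 -0.3  0.3] w -0.0018316659445179041
turn needed [0.001, 0.005, 0.003]
```

The surface is below z=31 at y=-38, ~37.5 at the middle: the leading (+y) edge overshot onto the far rim. I'll nudge it back a few mm from the +y side, close to the fence to stay clear of the offcut.

Request:
play_rows --pt "0 0 30 0 0 0 -1" --pt "0 0 30 0 0 0 -1" --pt "2 40 0 0 0 0 -1" --pt "2 40 0 0 0 0 -1" --pt "2 35 0 0 0 0 -1"

```text
time_s: 13.82
eef_pos: [608.3, 69.6, 93.5]
ee_rot: [0.001, 0.999, 0.048, 0.002]
force: [0.5, -0.2, 0.1]
grip_width: -0.001
```

Request:
play_rows --pt "0 2 0 0 0 0 -1"

```text
time_s: 13.9
eef_pos: [608.3, 76.3, 93.8]
ee_rot: [0.0, 0.999, 0.05, 0.003]
force: [0.6, -0.3, 0.1]
grip_width: 0.004
```

```bash
python3 -c "
from h import *
s=st();fix(s);print(b2w(51,80)-s['eef_pos'][:2])"
```

```text
t 13.9 eef [608.3  76.3  93.8] board [49.8 76.6] xaxis yaw 5.685517324893695 tilt 0.2927868000371127 F [ 0.6 -0.3  0.1] w 0.004234022586462047
turn needed [0.0, 0.005, 0.012]
[0.8 3.5]
```

Lower to z≈36, then ease in -y.

Request:
play_rows --pt "1 1 -29 0 0.005 0.012 -1" --pt "0 0 -28 0 0 0 -1" --pt "0 0 0 0 0 0 -1" --pt "0.4 -4 0 0 0 0 -1" --pt "0.3 -3 0 0 0 0 -1"

```text
time_s: 14.32
eef_pos: [611.3, 71.4, 37.7]
ee_rot: [0.001, 0.998, 0.058, 0.002]
force: [-0.3, 0.5, -0.2]
grip_width: 0.001
```

```bash
python3 -c "
from h import *
fix(st())"
```

```text
t 14.3167 eef [611.3  71.4  37.7] board [52.3 71.4] xaxis yaw 6.597110275464905 tilt 0.23405642716570266 F [-0.3  0.5 -0.2] w 0.001100798089317368
turn needed [0.001, 0.004, -0.003]
```

Request:
play_rows --pt "0.2 -2 -0.5 0 0 0 -1" --pt "0.2 -2 0 0 0 0 -1"

```text
time_s: 14.48
eef_pos: [612.9, 65.6, 39.7]
ee_rot: [0.001, 0.998, 0.057, 0.004]
force: [0.3, 0.2, 0.1]
grip_width: 0.0
```

Request:
play_rows --pt "0.2 -1.5 0 0 0 0 -1" --pt "0.2 -1 0 0 0 0 -1"

```text
time_s: 14.65
eef_pos: [614.4, 61.8, 41.8]
ee_rot: [0.001, 0.998, 0.056, 0.005]
force: [0.3, 0.1, 0.6]
grip_width: 0.002
```

```bash
python3 -c "
from h import *
fix(st())"
```

```text
t 14.65 eef [614.4  61.8  41.8] board [54.3 61.5] xaxis yaw 6.437428506105491 tilt 0.5999612806861574 F [0.3 0.1 0.6] w 0.001559338276367496
turn needed [0.002, 0.01, -0.001]
```

Request:
play_rows --pt "0 0 10 0.002 0.01 0 -1" --pt "-2 -15 0 0 0 0 -1" --pt "-2 -10 -2 0 0 0 -1" --pt "0 0 -7 0 0 0 -1" --pt "0 0 -2 0 0 0 -1"

```text
time_s: 15.07
eef_pos: [611.2, 34.9, 42.8]
ee_rot: [0.0, 0.998, 0.056, 0.002]
force: [0.6, 0.2, -1.4]
grip_width: 0.005
```

Request:
play_rows --pt "0 0 -3 0 0 0 -1" --pt "0 0 -3 0 0 0 -1"

```text
time_s: 15.23
eef_pos: [611.1, 35.3, 35.9]
ee_rot: [-0.0, 0.998, 0.056, 0.002]
force: [-0.4, -0.0, -0.3]
grip_width: -0.003
```

```bash
python3 -c "
from h import *
fix(st())"
```

```text
t 15.2333 eef [611.1  35.3  35.9] board [48.  35.6] xaxis yaw 6.371007613463993 tilt 0.19835399647856466 F [-0.4 -0.  -0.3] w -0.0029591375997211184
turn needed [-0.0, 0.003, 0.001]
```

Request:
play_rows --pt "0 0 -2 0 0 0 -1" --pt "0 0 -2 0 0 0 -1"

```text
time_s: 15.4
eef_pos: [610.7, 36.1, 30.7]
ee_rot: [-0.0, 0.998, 0.056, 0.001]
force: [-0.4, 0.7, -0.6]
grip_width: -0.002
```

Request:
play_rows --pt "0 0 -1 0 0 0 -1" --pt "0 0 -1 0 0 0 -1"

```text
time_s: 15.57
eef_pos: [610.7, 36.2, 30.0]
ee_rot: [0.0, 0.998, 0.056, 0.001]
force: [-7.4, -2.1, 15.3]
grip_width: 0.0
```

```bash
python3 -c "
from h import *
fix(st())"
```

```text
t 15.5667 eef [610.7  36.2  30. ] board [47.8 36.5] xaxis yaw 6.475887835233127 tilt 0.09872192756287453 F [-7.4 -2.1 15.3] w 0.0004296763333593721
turn needed [0.0, 0.002, -0.001]
```

Here the top is at z=30 (15 N), i.e. flush; the earlier touches evidently let the tail drop. Now press the middle.

Request:
play_rows --pt "0 0 8 0 0 0 -1" --pt "-8 -15 0 0 0 0 -1" --pt "-8 -20 0 0 0 0 -1" --pt "0 0 0 0 0 0 -1" --pt "0 0 0 0 0 0 -1"

```text
time_s: 15.98
eef_pos: [595.0, 1.7, 39.9]
ee_rot: [0.0, 0.998, 0.058, 0.002]
force: [-0.1, 0.3, 0.5]
grip_width: -0.001
```

```bash
python3 -c "
from h import *
s=st();fix(s);print(b2w(27,-1)-s['eef_pos'][:2])"
```

```text
t 15.9833 eef [595.    1.7  39.9] board [28.3  3.9] xaxis yaw 6.617155001299911 tilt 0.23403405150129555 F [-0.1  0.3  0.5] w -0.0010747183706700412
turn needed [0.001, 0.004, -0.004]
[-0.8 -5.1]
```

Request:
play_rows --pt "0 -4 -5 0 0 0 -1" --pt "0 0 -3 0 0 0 -1" --pt "0 0 -2 0 0 0 -1"

```text
time_s: 16.23
eef_pos: [596.0, -1.5, 29.9]
ee_rot: [0.0, 0.998, 0.058, 0.003]
force: [-7.7, 0.8, 35.6]
grip_width: -0.002
```

Request:
play_rows --pt "0 0 -1 0 0 0 -1" --pt "0 0 -1 0 0 0 -1" --pt "0 0 -1 0 0 0 -1"

```text
time_s: 16.48
eef_pos: [596.0, -1.5, 30.1]
ee_rot: [0.002, 0.998, 0.059, 0.002]
force: [-6.4, -2.1, 12.3]
grip_width: -0.001
```

```bash
python3 -c "
from h import *
st()"
```

```text
t 16.4833 eef [596.   -1.5  30.1] board [29.   0.7] xaxis yaw 6.815128417791459 tilt 0.3002530748945592 F [-6.4 -2.1 12.3] w -0.0010670120009656438
```

Pressed at z=30.1 with 12–36 N for 0.25 s. Lift off and look once more.

Request:
play_rows --pt "0 0 15 0 0 0 -1" --pt "0 0 40 0 0 0 -1" --pt "0 0 40 0 0 0 -1" --pt "0 -35 10 0 0 0 -1" --pt "0 -40 0 0 0 0 -1"

```text
time_s: 16.9
eef_pos: [594.6, -69.7, 137.2]
ee_rot: [0.001, 0.998, 0.065, -0.001]
force: [1.1, -0.9, 0.1]
grip_width: 0.001
```

Request:
play_rows --pt "0 -40 0 0 0 0 -1" --pt "0 0 0 0 0 0 -1" --pt "0 0 0 0 0 0 -1"

```text
time_s: 17.15
eef_pos: [595.5, -116.4, 138.5]
ee_rot: [0.002, 0.998, 0.063, 0.001]
force: [-0.0, 0.5, -0.6]
grip_width: 0.001
```

```bash
python3 -c "
from h import *
st()
a=cap('scene','s8')['img'][170:245,190:290]
b=cap('side','d8')['img'][140:215,200:300]
cv2.imwrite('pics/m8.png',np.hstack([cv2.resize(v,(400,300),interpolation=cv2.INTER_CUBIC) for v in (a,b)]))"
```

```text
t 17.15 eef [ 595.5 -116.4  138.5] board [  15.6 -113.4] xaxis yaw 7.269526410079786 tilt 0.2626744050330879 F [-0.   0.5 -0.6] w 0.000725857346027468
```

View pics/m8.png

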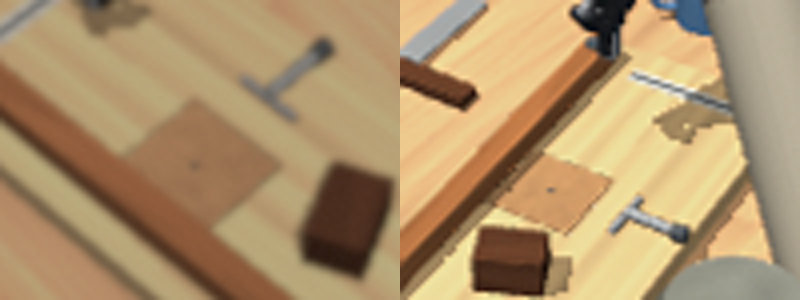

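The insert is now flush with no side shadow (dot at (196,166) in the left view and (551,190) in the right), and the key and offcut are unmoved.

```bash
python3 -c "
from h import *
print(w2b(ray('s8',[(196/4+190,166/4+170)],30)[0]),w2b(ray('d8',[(151/4+200,190/4+140)],30)[0]))
print(ctrl.finish_job())"
```

```text
[22.7 -4.2] [22.5 -4.5]
the job is handed in; nothing more can be done
None
```

I nudged the insert against the fence and slid it along until it dropped into the pocket. I then pressed its middle, lifted the hand clear and handed the job in at about 17 s of the 64 s allowed. No verdict was reported.

**What went wrong on the way:** Two straight pushes towards the fence jammed on friction at 35–40 N. I squared the insert by pushing along the fence instead. After the drop I thought it was in, but touching the middle with 9 N found it about 7 mm too high. I first guessed that one end was stuck on the rim, then the other. It had dropped during those touches, with the tail resting on the rim the likeliest cause. By then I had also touched it with 15 N, off centre.

**Last checks:**
- **Height:** touching the top off-centre and at the middle gave about 30 mm, level with the board.
- **Press:** the middle was pressed for about 0.25 s. The force read about 36 N at first and 12 N at the end, higher than I meant but well under the limits.
- **Surroundings:** the last pictures show the insert flush, with the hand clear. The chuck key and offcut appear unmoved; I did not check the other bystanders again.
- **Disagreement:** both cameras put the centre dot about 4–5 mm from where I had placed the pocket's centre in each direction, right at the 5 mm limit. I put this down to calibration and my board-frame error, because a flush insert can shift only about 1.5 mm in the pocket.

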